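Shut the draught shield and tare the balance

TASK

Tare the balance with the small beaker standing on it: with the fingertips gently push the clear sliding lid fully shut by its blue lip, then gently press the blue key all the way down, let it come up again and withdraw. Do not press the blue key before the lid is shut, do not press the red or yellow key, and leave the beaker on the pan and the loose things around the balance where they stand. Nothing is to be lifted.

Things in the scene. Friction and masses are not known exactly. Their poses are not given: they have to be found in the camera images.
- balance: White balance, fixed, 255 deep (its x), 170 wide (its y). Origin: centre of its underside on the bench; z up; its -x side is the front and faces roughly to the robot. Flat key panel in front: x -122 to -70, top at z 37.5. Behind: clear thin-walled draught shield, x -20 to 110, y -65 to 65, top (rim) at z 125, round a steel pan (top at z 62).
- lid (a joint): Clear flat sliding lid on top of the draught shield, travel 95 mm. 0 = fully shut (end stop), grows as the lid slides out along the balance's -y; starts 50 to 90 mm open. Friction about 1.2 N plus slight damping; it stays where it is left.
- lid_lip (a point): Middle of the flat outer face of the lid's blue lip, 139 mm above the bench; moves with the lid. The lip is 110 long along the balance's x, at the lid's -y end; its face looks along the balance's -y, from 9 above to 15 below this point; its back slopes, so it cannot be pinched. Push it along the balance's +y; when shut it still stands 14 mm outside the shield's wall.
- blue_key (a joint): Blue round tare key. 0 = up, grows as it is pressed, end stop at 4 mm. Spring: about 0.8 N to start, about 3.6 N fully down; it springs up when let go.
- blue_key_top (a point): Centre of the top face of the blue key: round, 24 mm across, 49 mm above the bench when up, 7.5 mm above its black ring (33 across). Pressed straight down. The three keys stand in a row along the balance's y, 50 mm between centres, 76 mm in front of the shield; which colour is where changes.
- red_key (a joint): Red round key like the blue one; 0 = up, grows as it is pressed. Not to be pressed.
- red_key_top (a point): Centre of the top face of the red key.
- yellow_key (a joint): Yellow round key like the blue one; 0 = up, grows as it is pressed. Not to be pressed.
- yellow_key_top (a point): Centre of the top face of the yellow key.
- small_beaker: Clear small beaker, 41 across, 50 high, standing loose on the pan inside the shield. Origin: centre of its underside.
- vial_block: Blue vial rack with vials, 67 x 125 (its y) x 42 high, loose. Origin: centre of its underside.
- white_jar: White wide-mouth jar, 52 across, 67 high, loose. Origin: centre of its underside.
- steel_tweezers: Steel tweezers lying flat, 117 long (its y), 20 wide, 9 high, loose. Origin: centre of its underside.
- amber_vial: Amber vial with a green cap, 12 across, 33 high, loose. Origin: centre of its underside.
- clear_vial: Clear vial with a blue cap, 12 across, 33 high, loose. Origin: centre of its underside.
- tape: Roll of tape lying flat, 60 across, 19 high, loose. Origin: centre of its underside.
- blue_key_base: Black ring round the blue key, fixed on the key panel; origin: its underside, in its middle, 11.5 mm below the key's top.

How it is judged:
On the way, in this order (a step that is already met when the one before it is completed fails the run):
1. the lid is pushed fully shut (value of joint lid below 0.004 m), for 0.2 s.
2. the fingertips press the blue key down (value of joint blue_key above 0.003 m and contact force between the fingers and blue_key_base above 0.5 N), for 0.05 s.
3. the blue key is let up (value of joint blue_key below 0.001 m), for 0.1 s.
At the end, for the whole second after the job is handed in: The lid is shut (within 5 mm of its stop), all three keys are up (within 1 mm), and the beaker stands upright (within 0.1 rad) and at rest on the pan, within 8 mm of where it stood (value of joint lid below 0.005 m and value of joint each of blue_key, red_key, yellow_key below 0.001 m and distance of small_beaker from where it was at the start of the episode below 0.008 m and angle between small_beaker's own z axis and vertical below 0.1 rad and linear speed of small_beaker below 0.01 m/s); the robot touches nothing.
It fails at once if the blue key is pressed (more than 2 mm) while the lid is more than 8 mm open (value of joint blue_key above 0.002 m and value of joint lid above 0.008 m).
It fails at once if the red or yellow key is pressed (more than 1.5 mm) (value of joint any of red_key, yellow_key above 0.0015 m).
It fails at once if the beaker is moved more than 8 mm or tipped (distance of small_beaker from where it was at the start of the episode above 0.008 m or angle between small_beaker's own z axis and vertical above 0.2 rad).
It fails at once if a loose thing beside the balance is moved more than 15 mm (distance of any of vial_block, white_jar, steel_tweezers, amber_vial, clear_vial, tape from where it was at the start of the episode above 0.015 m).
It fails at once if the lid, the blue key or the balance is pushed roughly (more than 30 N) (contact force between any of the fingers, the arm and balance above 30 N or contact force between the fingers and blue_key_base above 30 N).
It also fails if it takes over 42 s, if anything falls off the work surface, if the arm or the gripper's body presses on something with over 40 N, if the wrist force passes 120 N, or if a joint passes its speed limit or range.

ROBOT

A 6-joint arm with a two-finger parallel gripper is mounted at the origin on a cart in front of the work surface, level with it; the furniture and walls round the work are solid. World frame = base frame: x ahead of the robot, y to its left, z up, the work surface at z = 0. Lengths are in m, angles in rad, forces in N, time in s.
With the tool pointing down it reaches from about 0.3 to 0.875 m from the base axis. Payload 6.4 kg.
Tool frame: the origin (TCP) lies between the finger pads; the fingertips stand 19 mm ahead of it and the grasp point (between the pads) is the TCP (ctrl.tips_ahead is the z of the fingertips in the tool frame, in m); z points along the fingers, y is the line along which they close (so a half turn about z gives the same grasp; the last joint's range is limited). The gripper opens to 85 mm and grips with 20 to 120 N. Pads are 22 mm wide; open, the fingers measure 114 mm over their backs; the gripper's body (76 mm by 85 mm) begins 54 mm behind the grasp point. The pads swing forward as they close: fully open they stand 13 mm farther back than shut.
Start: joints at [1.108, 0.181, 1.607, -0, 1.354, -0.206], TCP at [0.146, 0.556, 0.25] pointing down, gripper open.
Joint ranges: [-2.99, 2.99], [-0.89, 2.07], [0.3, 2.58], [-1.14, 4.28], [0, 2.63], [-3.12, 3.12]. Speed limits (rad/s): [2.57, 2.57, 3.01, 3.14, 3.14, 3.14].

INTERFACE

Orientations are given as a unit quaternion [w, x, y, z].
In Python, from bench import readout, vision, ctrl gives the robot as it stands.
- The arm moves only by the tool play_rows, never from a script. Its arguments are lists of equal length, an entry for each row: "xyz": the shift along the tool's x, y, z in mm, a list of three; "rot": the turn, a rotation vector about the tool's x, y, z in rad, a list of three; "grip": the opening, from 0 (shut) to 1 (fully open). In form: {"xyz": [[x, y, z], ...], "rot": [[rx, ry, rz], ...], "grip": [grip, ...]}. A call has exactly 10 rows; each row is the pose to reach, as a shift and turn from the pose commanded when the call began, along the tool's axes at that moment; what a row does not reach only later rows make up. A row lasts 1/8 s, in which the tool goes at most 62.5 mm and 10.7 degrees, less where a joint would pass 70% of its speed; a pose out of reach is approached as far as the arm can. A call with a gripper value outside its range is refused whole. The fingers move at their own pace and stop on an object; the grip force is fixed at half the most. Time passes only in rows, so rows that repeat a pose let the fingers close, or fill a call up. It gives the time, the measured TCP pose, the force, the opening and the grip force at its end, in the units of the state.
- readout.get_obs(): the state, without advancing time (a new reading comes with each control period).
- vision.camera(name): name is "scene" or "top" or "wrist"; returns a dict with "color" (400x640x3 uint8, red, green, blue), "depth" (400x640 float32, m along the optical axis (not along the pixel's ray), 0 where there is no reading), "camera_matrix" (3x3 intrinsics, pixels), "extrinsics" (4x4, takes a point from camera to world coordinates); the wrist camera has in their place "hand_eye" (4x4, takes a point from camera to tool coordinates, whose origin is the TCP and whose axes are the flange's). Camera axes: x right, y down, z forward; pixel columns grow to the right and rows downward; lengths in m; the calibration is good to about 2 mm. A picture is of the moment at which its call begins: read the wrist's pose just before it.
- ctrl.hand_in(): hands the job in; it is judged then, once.
The state is a dict: "time_s": time; "q": joint angles; "dq": joint speeds; "joint_efforts": joint torques, N m; "eef_pos": TCP position; "eef_rot": TCP orientation; "wrist_force": force on the tool from outside, world axes, zero at the start; "torque": the same for the moment, N m; "opening": opening from 0.0 (shut) to 1.0 (fully open); "grasp_force": force on a finger pad.
Only numpy, scipy, OpenCV 4.12 (cv2) and the standard library are available. Lean on these libraries where they do the work, as an engineer would, in place of code of your own. Each camera call takes 0.05 s, during which the arm holds its last target. There are 200 camera calls.

## Working session

There is one attempt and no reset: what is moved stays moved. The work goes in short steps, Python scripts to look and compute and a tool call to move; the robot and the scene stay as the last step left them, time stands still between calls to the robot, and variables do not carry over. Pictures are saved under pics/ and viewed, at most 10 in all, crops included, and the job is handed in when it is done.

Besides the shell and the picture viewer there is one more tool, called after "Emit:" as name(argument=value, ...) on one line, values as JSON. play_rows: Moves the arm, as the interface text tells. Its arguments: {"type":"object","properties":{"xyz":{"type":"array","items":{"type":"array","items":{"type":"number"}}},"rot":{"type":"array","items":{"type":"array","items":{"type":"number"}}},"grip":{"type":"array","items":{"type":"number"}}},"required":["xyz","rot","grip"]}

```bash
mkdir -p pics; cat > h.py <<'E'
from bench import readout, vision, ctrl
import numpy as np, cv2
def cam(n,save=None):
    c=vision.camera(n)
    if save: cv2.imwrite('pics/'+save,c['color'][:,:,::-1])
    return c
def plane(c,uv,z,T=None):
    T=c['extrinsics'] if T is None else T
    d=T[:3,:3]@np.linalg.solve(c['camera_matrix'],[uv[0],uv[1],1.]); o=T[:3,3]
    return o+d*(z-o[2])/d[2]
def masks(c):
    hsv=cv2.cvtColor(c['color'],cv2.COLOR_RGB2HSV); out=[]
    for n,lo,hi in [('blue',95,125),('red',172,180),('red',0,8),('yel',20,35)]:
        m=cv2.inRange(hsv,(lo,110,60),(hi,255,255))
        k,l,s,ce=cv2.connectedComponentsWithStats(m)
        for i in range(1,k):
            if s[i,4]>25: out.append((n,s[i],ce[i],l==i))
    return out
E
python3 - <<'E'
from h import *
o=readout.get_obs();print(o['time_s'],o['eef_pos'],o['eef_rot'],ctrl.tips_ahead)
for n in('top','scene'):
    c=cam(n,n+'0.png')
    print(n,c['extrinsics'].round(3).tolist())
    for k,s,ce,m in masks(c):
        d=np.median(c['depth'][m]); P=c['extrinsics']@np.append(np.linalg.solve(c['camera_matrix'],[*ce,1])*d,1)
        print(k,s.tolist(),ce.round(1),P[:3].round(3))
E
```

```text
0.0 [0.14577066 0.55566584 0.24939871] [-2.97882533e-04  1.28032054e-01  9.91769652e-01 -8.13973745e-04] 0.019
top [[-0.016, -0.996, 0.084, 0.403], [-1.0, 0.017, 0.011, 0.058], [-0.012, -0.084, -0.996, 1.338], [0.0, 0.0, 0.0, 1.0]]
blue [245, 4, 7, 6, 33] [247.5   6.5] [0.793 0.173 0.585]
blue [328, 138, 14, 42, 448] [334.7 158.5] [0.606 0.015 0.141]
blue [177, 167, 45, 28, 688] [198.9 180.4] [0.57  0.4   0.025]
blue [498, 184, 16, 14, 169] [505.7 190.2] [ 0.52  -0.44   0.099]
blue [284, 213, 10, 10, 70] [288.8 217.2] [0.46  0.143 0.047]
blue [0, 251, 33, 22, 524] [ 15.8 261.3] [0.349 0.918 0.025]
red [518, 147, 15, 14, 125] [524.1 153.1] [ 0.608 -0.467  0.16 ]
red [267, 214, 9, 10, 71] [270.9 218.5] [0.457 0.193 0.047]
yel [302, 212, 10, 9, 71] [306.7 216.1] [0.462 0.093 0.048]
yel [358, 242, 50, 9, 148] [382.7 246.1] [ 0.375 -0.121  0.007]
scene [[0.67, -0.437, 0.6, -0.21], [-0.742, -0.404, 0.535, -0.577], [0.009, -0.803, -0.595, 0.81], [0.0, 0.0, 0.0, 1.0]]
blue [89, 126, 33, 19, 313] [105. 135.] [0.338 0.926 0.026]
blue [233, 155, 39, 22, 452] [252.8 166.1] [0.562 0.389 0.024]
blue [339, 164, 31, 25, 268] [355.6 175.5] [0.601 0.007 0.142]
blue [279, 203, 9, 8, 60] [282.9 206.6] [0.456 0.141 0.049]
blue [490, 284, 20, 17, 263] [499.5 292.2] [ 0.513 -0.442  0.101]
red [266, 196, 9, 8, 53] [269.8 199.3] [0.454 0.191 0.05 ]
red [529, 248, 20, 18, 222] [538.2 256.9] [ 0.6   -0.472  0.159]
yel [292, 210, 10, 9, 65] [296.5 213.9] [0.459 0.092 0.049]
```

View pics/top0.png

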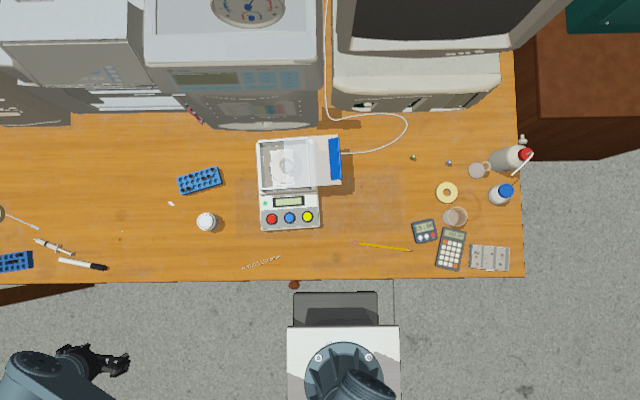

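View pics/scene0.png

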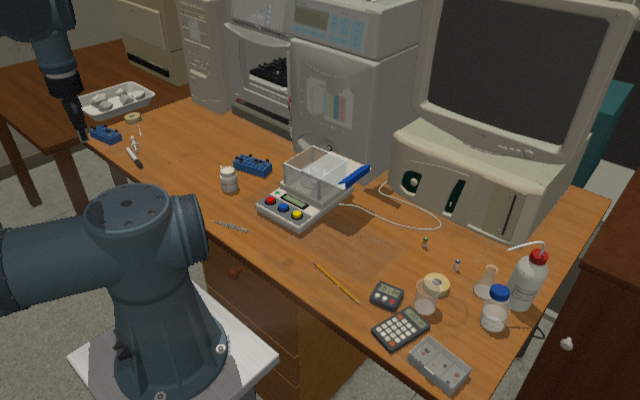

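The top view shows the balance around (290,185) with the keys at row ~217: red 271, blue 289 (middle), yellow 307. The lip is at (335,158), to the right. The scene view agrees.

```bash
cat > g.py <<'E'
from h import *
def geo(n):
    c=cam(n); r={}
    for k,s,ce,m in masks(c):
        P=plane(c,ce,.049); 
        if .40<P[0]<.52 and .04<P[1]<.25 and 40<s[4]<200: r[k]=P
        Q=plane(c,ce,.143)
        if k=='blue' and .55<Q[0]<.66 and -.06<Q[1]<.12 and s[4]>200:
            v,u=np.nonzero(m); r['lip']=Q
            r['lippts']=np.array([plane(c,p,.146) for p in zip(u,v)])
    ey=r['red']-r['yel']; L=np.linalg.norm(ey); ey/=L; ex=np.array([ey[1],-ey[0],0])
    key=(r['red']+r['yel']+r['blue'])/3; O=key+.096*ex
    b=lambda p:np.array([(p-O)@ex,(p-O)@ey])
    lb=np.array([b(p) for p in r['lippts']])
    return r,L,ey,ex,key,O,b(r['lip']),np.percentile(lb,[1,50,99],axis=0)
if __name__=='__main__':
    for n in('top','scene'):
        r,L,ey,ex,key,O,lip,pc=geo(n)
        print(n,'L',L.round(4),'yaw',np.arctan2(ex[1],ex[0]).round(4),'blue',r['blue'].round(4),'key',key.round(4),'O',O.round(4),'lip_b',lip.round(4),pc.round(4).tolist())
E
python3 g.py; python3 -c "
from h import *
print(readout.get_obs()['wrist_force'])"
```

```text
top L 0.0998 yaw 0.0528 blue [0.4597 0.1427 0.049 ] key [0.4595 0.1427 0.049 ] O [0.5553 0.1478 0.049 ] lip_b [ 0.0436 -0.1348] [[-0.0091, -0.1485], [0.0428, -0.1347], [0.0959, -0.1207]]
scene L 0.1003 yaw 0.042 blue [0.4569 0.1419 0.049 ] key [0.4569 0.1418 0.049 ] O [0.5528 0.1458 0.049 ] lip_b [ 0.0416 -0.1408] [[-0.02, -0.1588], [0.0376, -0.1432], [0.1008, -0.1281]]
[-0.1806047   0.36135291  0.33291229]
```

Emit:
play_rows(xyz=[[-30,-23,0],[-75,-59,0],[-120,-94,0],[-165,-129,0],[-210,-164,0],[-255,-199,0],[-300,-235,0],[-345,-270,0],[-390,-305,0],[-433,-339,0]], rot=[[0,0,-0.03],[0,0,-0.06],[0,0,-0.09],[0,0,-0.12],[0,0,-0.15],[0,0,-0.18],[0,0,-0.21],[0,0,-0.24],[0,0,-0.27],[0,0,-0.307]], grip=[0,0,0,0,0,0,0,0,0,0])

```text
time_s: 1.45
eef_pos: [0.4796, 0.1165, 0.2504]
eef_rot: [0.0, -0.025, 1.0, 0.0]
wrist_force: [0.8, 0.8, 0.8]
opening: 0.0
grasp_force: 0.0
```

```bash
cat > t.py <<'E'
from h import *
import sys
from scipy.spatial.transform import Rotation as R
o=readout.get_obs();q=o['eef_rot'];M=R.from_quat([q[1],q[2],q[3],q[0]])
print('t',o['time_s'],'pos',o['eef_pos'].round(4),'F',o['wrist_force'].round(2),'open',o['opening'],'yaxis',M.as_matrix()[:,1].round(4))
if len(sys.argv)>3:
    p=np.array([float(a) for a in sys.argv[1:4]])
    print('shift mm',((p-o['eef_pos'])@M.as_matrix()*1000).round(1))
    W=np.c_[[-.9988,-.05,0],[-.05,.9988,0],[0,0,-1]]
    print('rot',(M.inv()*R.from_matrix(W)).as_rotvec().round(4))
E
python3 t.py 0.6097 -0.054 0.230
```

```text
t 1.45 pos [0.4796 0.1165 0.2504] F [0.75 0.84 0.78] open 0.0001390993610145536 yaxis [-5.080e-02  9.987e-01  1.000e-04]
shift mm [-121.2 -176.9   20.4]
rot [0.0001 0.0004 0.0008]
```

Emit:
play_rows(xyz=[[-20,-29,0],[-50,-73,0],[-80,-117,0],[-105,-153,0],[-121,-177,0],[-121,-177,20],[-121,-177,50],[-121,-177,80],[-121,-177,104],[-121,-177,104]], rot=[[0,0,0],[0,0,0],[0,0,0],[0,0,0],[0,0,0],[0,0,0],[0,0,0],[0,0,0],[0,0,0],[0,0,0]], grip=[0,0,0,0,0,0,0,0,0,0])

```text
time_s: 2.7
eef_pos: [0.6057, -0.0508, 0.143]
eef_rot: [-0.003, -0.025, 1.0, 0.001]
wrist_force: [0.2, -0.3, -0.7]
opening: -0.002
grasp_force: 0.0
```

```bash
python3 - <<'E'
from h import *
o=readout.get_obs();print(o['eef_pos'].round(4),o['wrist_force'].round(2))
c=cam('wrist','w1.png');c=cam('scene')
cv2.imwrite('pics/s1.png',cv2.resize(c['color'][120:260,230:430,::-1],None,fx=3,fy=3))
E
```

```text
[ 0.6057 -0.0508  0.143 ] [ 0.24 -0.27 -0.7 ]
```

View pics/w1.png

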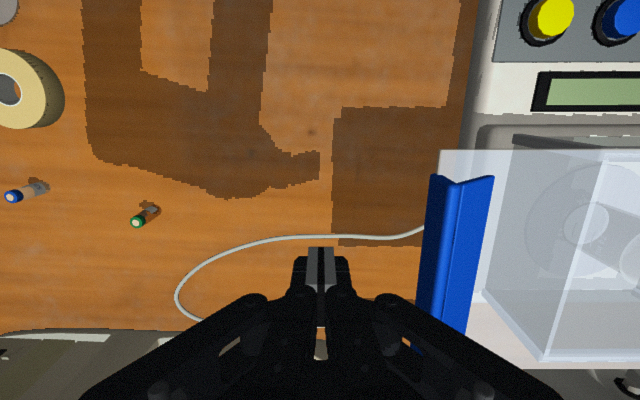

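View pics/s1.png

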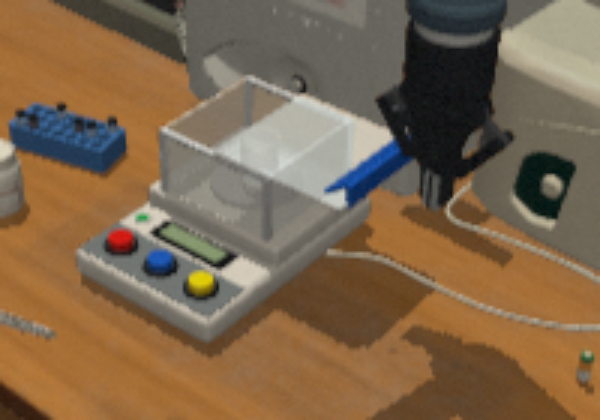

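The wrist view shows the shut fingers at (320,260), clear of the lip at (440,250). The scene crop agrees, so I'll push along tool +y.

Emit:
play_rows(xyz=[[0,4,0],[0,12,0],[0,20,0],[0,27,0],[0,33,0],[0,39,0],[0,45,0],[0,52,0],[0,59,0],[0,66,0]], rot=[[0,0,0],[0,0,0],[0,0,0],[0,0,0],[0,0,0],[0,0,0],[0,0,0],[0,0,0],[0,0,0],[0,0,0]], grip=[0,0,0,0,0,0,0,0,0,0])

```text
time_s: 4.05
eef_pos: [0.605, 0.0139, 0.1462]
eef_rot: [-0.0, -0.025, 1.0, -0.0]
wrist_force: [0.5, -2.0, 0.7]
opening: 0.001
grasp_force: 0.8
```

```bash
python3 t.py; python3 - <<'E'
from h import *
c=cam('wrist','w2.png')
for k,s,ce,m in masks(c): print(k,s.tolist())
E
```

```text
t 4.05 pos [0.605  0.0139 0.1462] F [ 0.45 -2.01  0.73] open 0.0011088067339702187 yaxis [-5.010e-02  9.987e-01 -1.000e-04]
blue [513, 0, 38, 32, 950]
blue [349, 167, 60, 134, 6541]
red [587, 0, 41, 32, 953]
yel [433, 0, 41, 34, 1130]
```

View pics/w2.png

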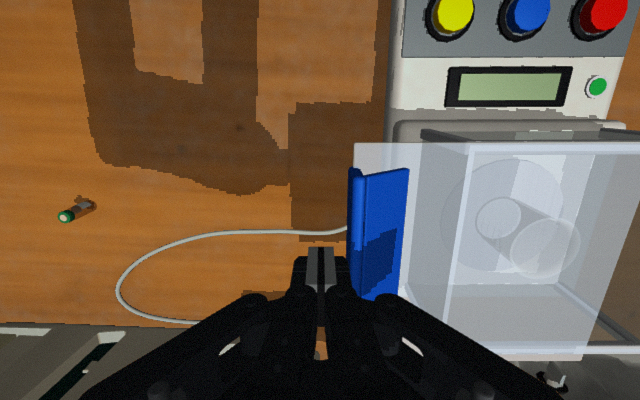

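The fingers are touching the lip at (350,260) and the lid is sliding at 2 N.

Emit:
play_rows(xyz=[[0,5,0],[0,10,0],[0,14,0],[0,18,0],[0,22,0],[0,25,0],[0,28,0],[0,30,0],[0,32,0],[0,34,0]], rot=[[0,0,0],[0,0,0],[0,0,0],[0,0,0],[0,0,0],[0,0,0],[0,0,0],[0,0,0],[0,0,0],[0,0,0]], grip=[0,0,0,0,0,0,0,0,0,0])

```text
time_s: 5.35
eef_pos: [0.6034, 0.0476, 0.1463]
eef_rot: [-0.0, -0.025, 1.0, 0.0]
wrist_force: [-0.4, -1.9, -0.1]
opening: 0.004
grasp_force: 0.6
```

Emit:
play_rows(xyz=[[0,1,0],[0,2,0],[0,3,0],[0,4,0],[0,5,0],[0,5.5,0],[0,6,0],[0,6,0],[0,6,0],[0,6,0]], rot=[[0,0,0],[0,0,0],[0,0,0],[0,0,0],[0,0,0],[0,0,0],[0,0,0],[0,0,0],[0,0,0],[0,0,0]], grip=[0,0,0,0,0,0,0,0,0,0])

```text
time_s: 6.6
eef_pos: [0.6033, 0.0535, 0.1464]
eef_rot: [0.0, -0.025, 1.0, 0.0]
wrist_force: [-0.6, -1.5, -0.4]
opening: 0.002
grasp_force: 0.2
```

Emit:
play_rows(xyz=[[0,0.5,0],[0,1,0],[0,1.5,0],[0,2,0],[0,2.5,0],[0,3,0],[0,3.5,0],[0,4,0],[0,4,0],[0,4,0]], rot=[[0,0,0],[0,0,0],[0,0,0],[0,0,0],[0,0,0],[0,0,0],[0,0,0],[0,0,0],[0,0,0],[0,0,0]], grip=[0,0,0,0,0,0,0,0,0,0])

```text
time_s: 7.85
eef_pos: [0.603, 0.0575, 0.1463]
eef_rot: [0.0, -0.025, 1.0, 0.0]
wrist_force: [0.4, -1.5, -0.1]
opening: -0.0
grasp_force: 0.4
```

```bash
python3 t.py; python3 g.py
```

```text
t 7.85 pos [0.603  0.0575 0.1463] F [ 0.4  -1.53 -0.14] open -0.0004988689995524564 yaxis [-5.020e-02  9.987e-01  1.000e-04]Traceback (most recent call last):
  File "g.py", line 18, in <module>
    r,L,ey,ex,key,O,lip,pc=geo(n)
                           ~~~^^^
  File "g.py", line 11, in geo
    ey=r['red']-r['yel']; L=np.linalg.norm(ey); ey/=L; ex=np.array([ey[1],-ey[0],0])
                ~^^^^^^^
KeyError: 'yel'
```

Emit:
play_rows(xyz=[[0,0.5,0],[0,1,0],[0,1.5,0],[0,2,0],[0,2.5,0],[0,3,0],[0,3.5,0],[0,4,0],[0,4,0],[0,4,0]], rot=[[0,0,0],[0,0,0],[0,0,0],[0,0,0],[0,0,0],[0,0,0],[0,0,0],[0,0,0],[0,0,0],[0,0,0]], grip=[0,0,0,0,0,0,0,0,0,0])

```text
time_s: 9.15
eef_pos: [0.6029, 0.0595, 0.1463]
eef_rot: [-0.0, -0.025, 1.0, -0.002]
wrist_force: [0.8, -9.8, 1.0]
opening: -0.001
grasp_force: 4.7
```

```bash
python3 t.py; python3 - <<'E'
from h import *
c=cam('wrist','w3.png')
for k,s,ce,m in masks(c): print(k,s.tolist())
E
```

```text
t 9.15 pos [0.6029 0.0595 0.1463] F [ 0.77 -9.76  0.97] open -0.0009357146699519978 yaxis [-0.0496  0.9988 -0.003 ]
blue [444, 0, 37, 32, 949]
blue [349, 166, 60, 135, 6580]
red [520, 0, 38, 31, 929]
yel [366, 0, 38, 34, 1048]
```

View pics/w3.png

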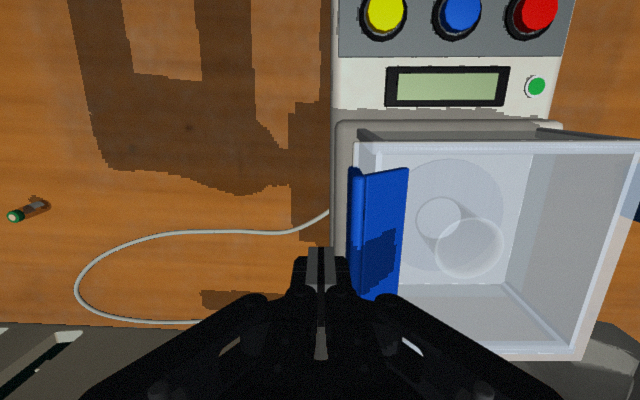

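The force rose to 9.8 N at the predicted position and the lid covers the whole shield, so it's shut. Backing off.

Emit:
play_rows(xyz=[[0,-5,0],[0,-15,0],[0,-25,0],[0,-30,-10],[0,-30,-40],[0,-30,-70],[0,-30,-95],[0,-30,-100],[0,-30,-100],[0,-30,-100]], rot=[[0,0,0],[0,0,0],[0,0,0],[0,0,0],[0,0,0],[0,0,0],[0,0,0],[0,0,0],[0,0,0],[0,0,0]], grip=[0,0,0,0,0,0,0,0,0,0])

```text
time_s: 10.45
eef_pos: [0.6035, 0.0316, 0.2448]
eef_rot: [-0.001, -0.025, 1.0, 0.0]
wrist_force: [-0.5, 0.4, 0.0]
opening: -0.002
grasp_force: 0.0
```

```bash
python3 t.py 0.4583 0.1423 0.2463; python3 - <<'E'
from h import *
c=cam('scene')
for k,s,ce,m in masks(c):
    P=plane(c,ce,.143); print(k,s.tolist(),P.round(4))
E
```

```text
t 10.45 pos [0.6035 0.0316 0.2448] F [-0.47  0.37  0.03] open -0.001539967403596715 yaxis [-5.020e-02  9.987e-01  5.000e-04]
shift mm [139.5 117.9  -1.1]
rot [ 0.0005 -0.0023  0.0002]
blue [233, 155, 39, 22, 453] [0.4448 0.2424 0.143 ]
blue [318, 156, 31, 23, 258] [0.5964 0.0754 0.143 ]
blue [279, 203, 9, 8, 60] [0.3742 0.0526 0.143 ]
blue [490, 284, 20, 17, 267] [ 0.4698 -0.4504  0.143 ]
red [266, 196, 9, 8, 55] [0.3726 0.0968 0.143 ]
red [529, 249, 20, 17, 223] [ 0.6199 -0.4696  0.143 ]
yel [292, 210, 10, 9, 66] [0.3762 0.009  0.143 ]
```

Emit:
play_rows(xyz=[[10,9,0],[30,30,0],[50,60,0],[70,90,0],[85,110,0],[90,118,0],[90,118,0],[90,118,0],[90,118,0],[90,118,0]], rot=[[0,0,0],[0,0,0],[0,0,0],[0,0,0],[0,0,0],[0,0,0],[0,0,0],[0,0,0],[0,0,0],[0,0,0]], grip=[0,0,0,0,0,0,0,0,0,0])

```text
time_s: 11.75
eef_pos: [0.5088, 0.1443, 0.2462]
eef_rot: [-0.0, -0.025, 1.0, -0.0]
wrist_force: [0.3, 0.3, 0.2]
opening: 0.002
grasp_force: 0.0
```

```bash
python3 - <<'E'
from h import *
from scipy.spatial.transform import Rotation as R
o=readout.get_obs();q=o['eef_rot'];T=np.eye(4);T[:3,:3]=R.from_quat([q[1],q[2],q[3],q[0]]).as_matrix();T[:3,3]=o['eef_pos']
c=cam('wrist','w4.png');E=T@c['hand_eye']
for k,s,ce,m in masks(c):
    P=plane(c,ce,.049,E);print(k,s.tolist(),P.round(4),'sh',(T[:3,:3].T@(P-T[:3,3])*1000).round(1), 'depth z',np.median(c['depth'][m]).round(4))
E
python3 t.py
```

```text
blue [312, 123, 23, 23, 408] [0.4587 0.1433 0.049 ] sh [ 50.    1.5 197.2] depth z 0.3145
blue [473, 204, 98, 55, 2228] [0.5592 0.3814 0.049 ] sh [-62.1 234.3 197.1] depth z 0.3744
blue [232, 241, 41, 60, 1862] [0.6291 0.0641 0.049 ] sh [-116.2  -86.   197.2] depth z 0.2626
red [153, 53, 14, 8, 84] [ 0.3919 -0.0205  0.049 ] sh [ 124.8 -158.8  197.2] depth z 0.3282
red [358, 123, 23, 23, 403] [0.4561 0.1927 0.049 ] sh [ 50.2  51.  197.2] depth z 0.3145
yel [22, 23, 88, 25, 473] [ 0.3777 -0.1102  0.049 ] sh [ 143.4 -247.7  197.2] depth z 0.3208
yel [145, 50, 8, 8, 36] [ 0.3899 -0.0309  0.049 ] sh [ 127.4 -169.1  197.2] depth z 0.3267
yel [265, 123, 23, 23, 407] [0.4612 0.0939 0.049 ] sh [ 49.9 -47.9 197.2] depth z 0.3145
t 11.8 pos [0.5086 0.1444 0.2462] F [-0.61  0.23  0.04] open -0.0014214232358032816 yaxis [-0.0494  0.9988 -0.    ]
```

View pics/w4.png

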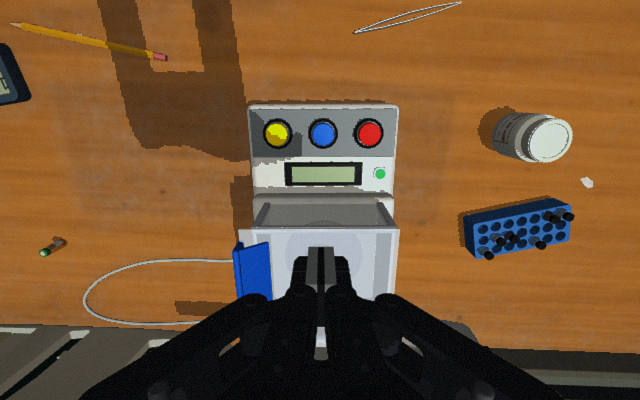

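The keys are at row 133: yellow 277, blue 323, red 369. The blue key is at tool shift (50, 1), with top contact near z +178.

Emit:
play_rows(xyz=[[15,0,0],[35,1,0],[50,1,0],[50,1,10],[50,1,50],[50,1,95],[50,1,135],[50,1,160],[50,1,168],[50,1,168]], rot=[[0,0,0],[0,0,0],[0,0,0],[0,0,0],[0,0,0],[0,0,0],[0,0,0],[0,0,0],[0,0,0],[0,0,0]], grip=[0,0,0,0,0,0,0,0,0,0])

```text
time_s: 13.05
eef_pos: [0.4585, 0.1433, 0.0781]
eef_rot: [-0.0, -0.025, 1.0, -0.0]
wrist_force: [0.0, -0.8, -0.1]
opening: 0.005
grasp_force: 0.0
```

Emit:
play_rows(xyz=[[0,0,1],[0,0,3],[0,0,5],[0,0,7],[0,0,8],[0,0,9],[0,0,10],[0,0,11],[0,0,11],[0,0,11]], rot=[[0,0,0],[0,0,0],[0,0,0],[0,0,0],[0,0,0],[0,0,0],[0,0,0],[0,0,0],[0,0,0],[0,0,0]], grip=[0,0,0,0,0,0,0,0,0,0])

```text
time_s: 14.3
eef_pos: [0.4585, 0.1433, 0.0674]
eef_rot: [0.0, -0.025, 1.0, -0.0]
wrist_force: [-1.3, -0.3, 1.9]
opening: -0.001
grasp_force: 0.6
```

Emit:
play_rows(xyz=[[0,0,0.5],[0,0,1],[0,0,1.5],[0,0,2],[0,0,2.5],[0,0,3],[0,0,3.5],[0,0,4],[0,0,4],[0,0,4]], rot=[[0,0,0],[0,0,0],[0,0,0],[0,0,0],[0,0,0],[0,0,0],[0,0,0],[0,0,0],[0,0,0],[0,0,0]], grip=[0,0,0,0,0,0,0,0,0,0])

```text
time_s: 15.55
eef_pos: [0.4585, 0.1433, 0.0639]
eef_rot: [-0.0, -0.025, 1.0, -0.0]
wrist_force: [-3.7, -0.3, 9.9]
opening: 0.003
grasp_force: 5.0
```

At the end stop with 9.9 N. Releasing and withdrawing.

Emit:
play_rows(xyz=[[0,0,0],[0,0,-3],[0,0,-8],[0,0,-15],[0,0,-40],[0,0,-80],[0,0,-120],[0,0,-150],[0,0,-160],[0,0,-160]], rot=[[0,0,0],[0,0,0],[0,0,0],[0,0,0],[0,0,0],[0,0,0],[0,0,0],[0,0,0],[0,0,0],[0,0,0]], grip=[0,0,0,0,0,0,0,0,0,0])

```text
time_s: 16.8
eef_pos: [0.4585, 0.1433, 0.2233]
eef_rot: [0.0, -0.025, 1.0, 0.0]
wrist_force: [-1.4, -0.3, -0.4]
opening: 0.002
grasp_force: 0.0
```

```bash
python3 t.py; python3 - <<'E'
from h import *
c=cam('wrist')
cv2.imwrite('pics/w5.png',c['color'][:,:,::-1])
c=cam('scene')
for k,s,ce,m in masks(c):
    if 200<ce[0]<400: print(k,s.tolist(),plane(c,ce,.143).round(4))
E
```

```text
t 16.8 pos [0.4585 0.1433 0.2233] F [-1.39 -0.31 -0.37] open 0.0024244203199177946 yaxis [-0.0502  0.9987  0.    ]
blue [233, 155, 39, 22, 454] [0.4449 0.2424 0.143 ]
blue [319, 156, 30, 23, 257] [0.5966 0.0753 0.143 ]
blue [279, 203, 9, 8, 59] [0.3744 0.0526 0.143 ]
red [266, 196, 9, 8, 54] [0.3724 0.0967 0.143 ]
yel [292, 210, 10, 9, 65] [0.3764 0.0091 0.143 ]
```

View pics/w5.png

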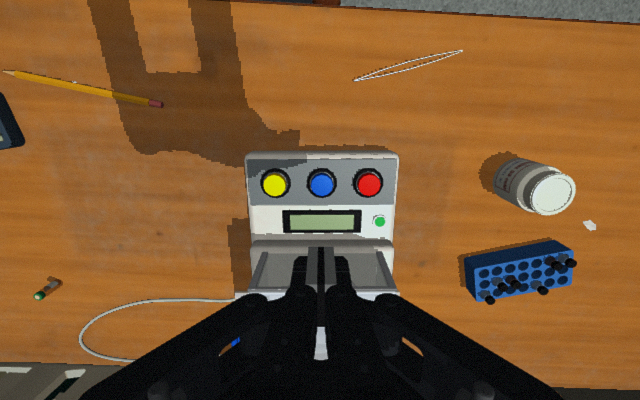

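The keys at (274,183), (321,183) and (369,183) all look up, the lid hasn't moved since it was shut, and the arm is clear.

```bash
python3 -c "
from bench import ctrl
print(ctrl.hand_in())"
```

```text
the job is handed in; nothing more can be done
None
```

I pushed the lid shut to its stop, pressed the blue key to its end stop and released it, withdrew the arm clear, and handed the job in at about 17 s; no verdict was returned.

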